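# Tug-test a hammer and lay out the planking kit

## Robot

A 7-joint arm with a two-finger parallel gripper is mounted at the origin on the work surface. World frame = base frame: x ahead of the robot, y to its left, z up, the work surface at z = 0. Lengths are in mm, angles in rad, forces in N, time in s.
With the tool pointing down it reaches from about 350 to 775 mm from the base axis. Payload 3.1 kg.
Tool frame: the origin (TCP) lies at the very end of the fingers, on their centre line; the grasp point (between the pads) lies 19 mm behind it (r.pinch_z is the distance from the TCP to the grasp point, in mm); z points along the fingers, y is the line along which they close (so a half turn about z gives the same grasp; the last joint's range is limited). The gripper opens to 85 mm and grips with 20 to 120 N. Pads are 22 mm wide; open, the fingers measure 114 mm over their backs; the gripper's body (76 mm by 85 mm) begins 54 mm behind the grasp point. The pads swing forward as they close: fully open they stand 13 mm farther back than shut.
Start: joints at [1.08, 0.311, 0.014, 1.512, -0.004, 1.319, -0.027], TCP at [238.67, -495.534, 231.304] pointing down, gripper open.
Joint ranges: [-2.7, 2.7], [-0.3, 1.91], [-1.27, 1.3], [0.12, 2.57], [-1.44, 4.58], [0.2, 2.03], [-3.05, 3.05]. Speed limits (rad/s): [2.79, 2.79, 3.14, 3.14, 3.14, 3.14, 3.14].

## Interface

Orientations are given as a unit quaternion [w, x, y, z].
In Python, from workcell import read_state, cams, order, r gives the robot as it stands.
- The arm moves only by the shell command python3 -m handwheel 'ROWS' [FORCE]. ROWS is JSON, one flat list of numbers, 7 for each row, row after row: the shift along the tool's x, y, z in mm, then the turn, a rotation vector about the tool's x, y, z in degrees, then the opening in per cent of the stroke, from 0 (shut) to 100 (fully open). In form: [dx, dy, dz, rx, ry, rz, hand, dx, dy, dz, rx, ry, rz, hand, ...]. A call has 1 to 5 rows; each row shifts and turns the commanded pose from where the row before left it, along the tool's axes as they then stand; what a row does not reach is not made up. A row lasts 1/8 s, in which the tool goes at most 62.5 mm and 10.7 degrees, less where a joint would pass 70% of its speed; a pose out of reach is approached as far as the arm can. A call with a gripper value outside its range is refused whole. The fingers move at their own pace and stop on an object; FORCE is the grip in N (left out, the last holds). Time passes only in rows, so rows that do not move let the fingers close. It gives the time, the measured TCP pose, the force, the opening and the grip force at its end, in the units of the state.
- read_state(): the state, without advancing time (a new reading comes with each control period).
- cams.capture(name): name is "side" or "top"; returns a dict with "pixels" (420x560x3 uint8, red, green, blue), "camera_matrix" (3x3 intrinsics, pixels), "dist_coeffs" ([k1, k2, p1, p2, k3] as OpenCV has them; the pictures are not rectified), "R" (3x3) and "t" (3): a world point X has camera coordinates R X + t. Camera axes: x right, y down, z forward; pixel columns grow to the right and rows downward; lengths in mm; the calibration is good to about 2 mm. A picture is of the moment at which its call begins. There is no depth.
- order.finish_job(): hands the job in; it is judged then, once.
The state is a dict: "time_s": time; "qpos": joint angles; "qd": joint speeds; "tau": joint torques, N m; "tool_pos": TCP position; "ee_rot": TCP orientation; "ft_force": force on the tool from outside, world axes, zero at the start; "ft_torque": the same for the moment, N m; "gripper_width": finger opening in mm; "grip_force": force on a finger pad.
Only numpy, scipy, OpenCV 4.12 (cv2) and the standard library are available. Lean on these libraries where they do the work, as an engineer would, in place of code of your own. Each camera call takes 0.05 s, during which the arm holds its last target. There are 200 camera calls.

## Task

Check that the head of the small hammer is tight: grip the hammer's handle where it lies in the spring puller, pull it straight back along its length until the pointer is level with the mark post (about 12 N), hold it there for a second, then ease it back until the puller is home again without letting it snap. Then lay the hammer in the middle bay of the kit tray next to the rasp, and after it the scraper in the empty end bay, so that the tools lie in their order of use (rasp, hammer, scraper), each across both crosspieces with its working end the same way as the rasp's. Set the tools down rather than dropping them, do not push or pull on the puller itself, and leave the rasp and the other things on the bench where they are.

Things in the scene. Friction and masses are not known exactly. Their poses are not given: they have to be found in the camera images.
- hammer: Small loose hammer, about 0.2 kg. Origin: under the head's centre, on the underside; x from handle to head, y along the head, z up. Steel head 64 mm (y) by 20 by 20 mm high. Wooden handle along -x: neck 14 mm wide to x = -70 mm, grip 22 wide, 20 high from -70 to -180 mm. Mass centre 20 to 40 mm behind the head. Starts in the puller, underside 34 mm above the bench, head 1 to 3 mm behind the fork.
- hammer_grip (a point): Point on the hammer's grip at mid-height (10 mm above its underside), 95 mm behind the head: a good place to take it, across the 22 mm width. At the start this part of the handle is in free air, 22 mm above the puller's base plate. Axes as the hammer's.
- jig: Spring puller fixed to the bench: steel base plate 12 mm thick, x from -90 to 110 mm, y from -100 to 50 mm from its origin, with guide strips up to 28 mm high and a 48 mm high spring post at the +x end. Origin on the bench under the rear face of the fork when home. The tug is along its -x; the hammer's handle points that way.
- carriage (a joint): Travel (m) of the puller's sliding carriage: 0 home, grows along the jig's -x, stop at 0.040. Return spring 0.6 N per mm without preload (12 N at 20 mm); snaps back if let go. Steel bed 95 by 64 mm, top 34 mm above the bench (jig x -48 to 48 mm when home), with two fork tines up to 64 mm high (jig x -12 to 0), 26 mm slot between, open at the top: the hammer lifts straight up out.
- pointer (a point): End of the thin black pointer on the carriage's -y side, 32 mm above the bench; moves with the carriage.
- mark (a point): Mark post (5 mm wide, 42 mm above the bench) on the jig's base, beyond the pointer's end; the point is at the pointer's height. The pointer is level with it (same x in the jig's frame) at 20 mm of travel.
- tray: Fixed wooden kit tray 230 (x) by 262 mm (y); origin under its centre on the bench, x along the tools. Two crosspieces along y, tops 28 mm above the bench: wide (50 mm, at x = +65 mm) for working ends, narrow (25 mm, at x = -70 mm) for handles. Dividers 14 mm higher on them, at y = -127, -42, 42, 127 mm, make three bays. Floor between is 8 mm high. Rasp lies in the bay at y = +84 mm.
- bay_middle (a point): Middle bay: the point on top of the wide crosspiece (28 mm above the bench) at tray x = +65, y = 0, where the hammer's origin (under its head) belongs. Axes as the tray's.
- bay_last (a point): Empty end bay: the point level with the crosspieces' tops (28 mm above the bench) at tray x = 0, y = -84 mm, where the scraper's origin belongs. Axes as the tray's.
- scraper: Scraper, 192 mm long, about 0.1 kg, loose, lying flat on the bench. Origin on its underside at the front end of the handle; x points from the handle to the blade. Dark round wooden handle 22 mm thick from x = -100 to 0 mm, brass ferrule, thin shank, flat steel blade 50 mm wide and 4 mm thick from x = 50 to 92 mm. Centre of mass within 25 mm of its origin.
- scraper_edge (a point): Middle of the scraper's blade edge, 92 mm ahead of its origin.
- rasp: Flat rasp with a wooden handle, 210 mm long, 26 mm wide, lying in the tray's first bay (tray y = +84 mm). Origin on its underside; x points from its handle to its dark toothed blade, as the tray's x does. To be left alone.
- glue: White glue bottle, 52 mm across, 150 mm tall, standing; leave alone. Origin under its base.
- jar: Glass jar with steel lid, 64 mm across, 90 mm tall, standing; leave alone. Origin under its base.
- offcut: Pale wood offcut, 120 by 50 by 30 mm; leave alone. Origin under its centre.

How it is judged:
By the outcome, as a careful person would: the job done as asked, in the order asked, and still so for the second after the job is handed in, with the robot touching nothing.
It also fails if it takes over 58 s, if anything falls off the work surface, if the arm or the gripper's body presses on something with over 40 N, if the wrist force passes 120 N, or if a joint passes its speed limit or range.

## Working session

There is one attempt and no reset: what is moved stays moved. The work goes in short steps, Python scripts to look and compute and a shell command to move; the robot and the scene stay as the last step left them, time stands still between calls to the robot, and variables do not carry over. Pictures are saved under pics/ and viewed, at most 11 in all, crops included, and the job is handed in when it is done.

```bash
mkdir -p pics; ls
cat > h.py <<'E'
import numpy as np, cv2
from workcell import read_state, cams, order, r
def cap(n):
    c=cams.capture(n); return c
def ray(c,uv):
    p=cv2.undistortPoints(np.array(uv,float).reshape(-1,1,2),np.array(c["camera_matrix"],float),np.array(c["dist_coeffs"],float)).reshape(-1,2)
    d=np.c_[p,np.ones(len(p))]@np.array(c["R"]); o=-np.array(c["R"]).T@np.array(c["t"]); return o,d
def onz(c,uv,z):
    o,d=ray(c,uv); return o+d*((z-o[2])/d[:,2])[:,None]
def proj(c,X):
    R=np.array(c["R"],float); return cv2.projectPoints(np.array(X,float).reshape(-1,1,3),cv2.Rodrigues(R)[0],np.array(c["t"],float),np.array(c["camera_matrix"],float),np.array(c["dist_coeffs"],float))[0].reshape(-1,2)
def save(c,f,s=1,box=None):
    im=np.array(c["pixels"])[:,:,::-1]
    if box: im=im[box[1]:box[3],box[0]:box[2]]
    cv2.imwrite("pics/"+f,cv2.resize(im,None,fx=s,fy=s,interpolation=cv2.INTER_CUBIC))
E
python3 - <<'E'
from h import *
for n in("top","side"):
    c=cap(n); save(c,n+"0.png",1.42); print(n,np.round(-np.array(c["R"]).T@c["t"]),np.round(c["R"],2).tolist(),c["camera_matrix"][0][0])
    np.savez(n+"0.npz",**{k:np.array(v) for k,v in c.items()})
s=read_state();print(s["tool_pos"],s["ee_rot"],s["gripper_width"])
E
```

```text
pics
top [ 430.   50. 1353.] [[0.02, -1.0, -0.0], [-0.99, -0.02, -0.11], [0.1, 0.01, -0.99]] 490.3440116188146
side [ 418. 1312.  821.] [[-0.99, -0.1, -0.02], [-0.04, 0.51, -0.86], [0.1, -0.85, -0.51]] 511.65683545972564
[ 238.34737568 -494.9534472   230.33260148] [-1.01780783e-03  9.74922072e-01  2.22544006e-01 -2.88080588e-04] 85.54330104435508
```

View pics/top0.png

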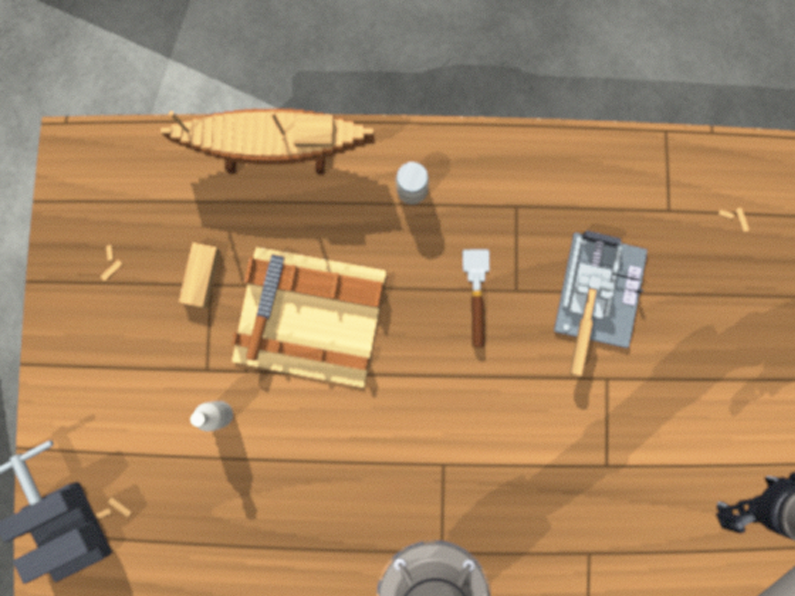

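View pics/side0.png

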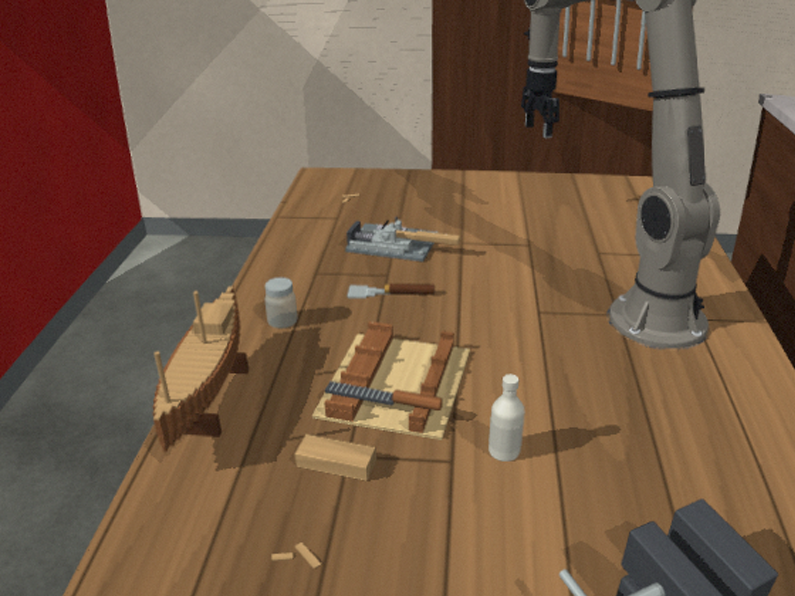

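The top view shows the puller at (600,290) with the hammer handle ending at (580,372), the scraper at (477,300) and the tray at (312,315). The side view agrees. I'll measure with masks next.

Run:
```python
from h import *
c=dict(np.load("top0.npz"))
im=c["pixels"]
a=im[155:275,380:470][:,:,::-1]; b=im[160:280,155:285][:,:,::-1]
A=cv2.resize(a,None,fx=5,fy=5,interpolation=cv2.INTER_CUBIC)[:590]; 
cv2.imwrite("pics/jig0.png",A); 
B=cv2.resize(b,None,fx=4.9,fy=4.9,interpolation=cv2.INTER_CUBIC);cv2.imwrite("pics/tray0.png",B)
```

```text
(no output)
```

View pics/jig0.png

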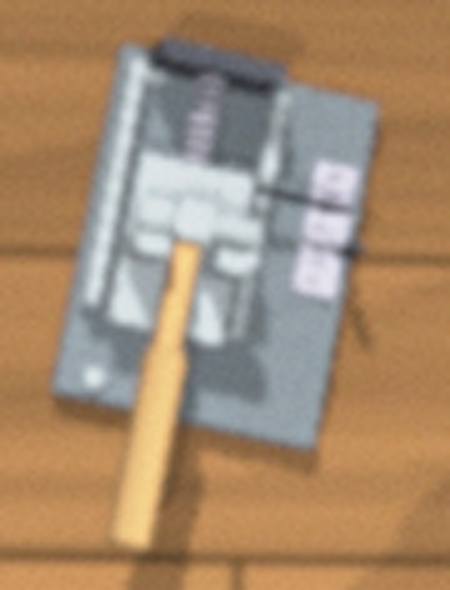

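View pics/tray0.png

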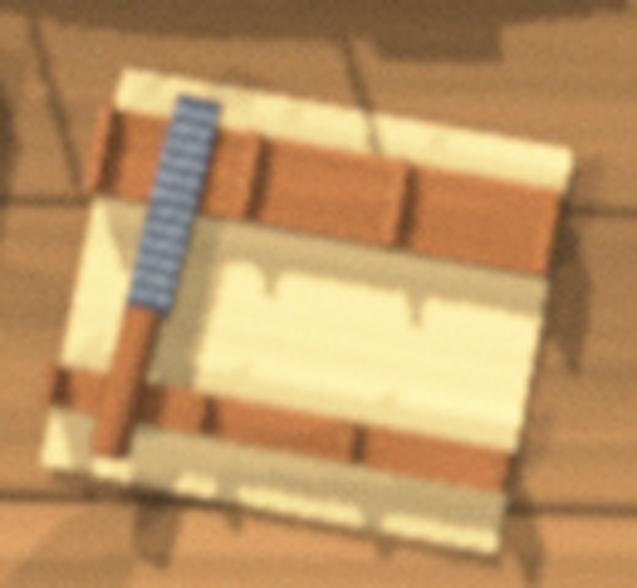

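The jig crop shows the plate corners at (122,45), (380,103), (313,448) and (55,395), with the handle running from (183,245) to (135,547). The pointer tip is at (350,207) and the mark post at (355,250). In the tray crop the corners are (122,70), (575,150), (497,552) and (42,465).

Run:
```python
from h import *
c=dict(np.load("top0.npz"))
up=lambda P,s,o:(np.array(P,float)+.5)/s-.5+np.array(o)
def fit(model,meas):  # rigid 2D
    m=np.array(model,float);q=np.array(meas)[:,:2];mc=m.mean(0);qc=q.mean(0)
    a=m-mc;b=q-qc;th=np.arctan2((a[:,0]*b[:,1]-a[:,1]*b[:,0]).sum(),(a*b).sum())
    R=np.array([[np.cos(th),-np.sin(th)],[np.sin(th),np.cos(th)]]);t=qc-R@mc
    print("yaw",np.degrees(th).round(2),"org",t.round(1),"res",np.round(q-(m@R.T+t),1).tolist());return R,t
J=onz(c,up([(122,45),(380,103),(313,448),(55,395)],5,(380,155)),12)
print("jig");Rj,tj=fit([(110,50),(110,-100),(-90,-100),(-90,50)],J)
T=onz(c,up([(122,70),(575,150),(497,552),(42,465)],4.9,(155,160)),8)
print("tray");Rt,tt=fit([(115,131),(115,-131),(-115,-131),(-115,131)],T)
print("rasp tip (z~34), should be y=84", ((onz(c,up([(197,100),(110,455)],4.9,(155,160)),36)[:,:2]-tt)@Rt).round(1).tolist())
print("mid",tt+Rt@[65,0],"last",tt+Rt@[0,-84])
hsv=cv2.cvtColor(c["pixels"],cv2.COLOR_RGB2HSV).astype(int)
def comp(mask,box,name):
    m=np.zeros(mask.shape,np.uint8);x0,y0,x1,y1=box;m[y0:y1,x0:x1]=mask[y0:y1,x0:x1]
    n,l,s,ce=cv2.connectedComponentsWithStats(m);k=1+np.argmax(s[1:,4]);pts=np.argwhere(l==k)[:,::-1]
    print(name,s[k]);return pts
# handle of hammer: rows in boxes
H,S,V=hsv[:,:,0],hsv[:,:,1],hsv[:,:,2]
p=comp(((V>190)&(S>90)&(H>10)).astype(np.uint8),(400,195,430,270),"handle")
for y in range(200,268,4):
    q=p[p[:,1]==y]; 
    if len(q): print(y,q[:,0].min(),q[:,0].max(),end="; ")
print()
g=p[p[:,1]>228]; P=onz(c,g,54)[:,:2]; ctr=P.mean(0); d=np.linalg.svd(P-ctr)[2][0]; d*=np.sign(d[0])
print("hammer yaw",np.degrees(np.arctan2(d[1],d[0])),"ctr",ctr,"ext",((P-ctr)@d).min(),((P-ctr)@d).max())
L=((P-tj)@Rj);print("ctr in jig",L.mean(0),"end x",L[:,0].min())
print("grip pred",tj+Rj@[-12-95,0], "x in jig head~ -12-?")
# scraper
hd=comp(((V<130)&(S>120)).astype(np.uint8),(325,200,350,250),"schandle")
bl=comp(((S<60)&(V>150)).astype(np.uint8),(320,170,350,200),"scblade")
Ph=onz(c,hd,14)[:,:2];Pb=onz(c,bl,4)[:,:2]
for n,P in(("h",Ph),("b",Pb)):
    ctr=P.mean(0);d=np.linalg.svd(P-ctr)[2][0];print(n,ctr,np.degrees(np.arctan2(d[1],d[0])),"ext",np.ptp((P-ctr)@d))
e=Pb.mean(0)-Ph.mean(0);print("sc yaw",np.degrees(np.arctan2(e[1],e[0])),"dist",np.hypot(*e))
e/=np.hypot(*e);allp=(Ph-Ph.mean(0))@e;allb=(Pb-Ph.mean(0))@e;print(allp.min(),allp.max(),allb.min(),allb.max())
print("pointer",((onz(c,up([(350,207),(355,245)],5,(380,155)),32)[:,:2]-tj)@Rj))
```

```text
jig
yaw -11.34 org [ 591.8 -291.4] res [[-0.3, -0.1], [-0.1, -0.7], [1.5, 1.5], [-1.0, -0.7]]
tray
yaw -9.25 org [534.5 252.6] res [[-0.5, 0.9], [-0.0, -1.2], [0.2, 0.2], [0.3, 0.1]]
rasp tip (z~34), should be y=84 [[101.4, 79.2], [-101.3, 87.5]]
mid [598.63448273 242.15617715] last [520.97970664 169.69421644]
handle [400 204  20  61 414]
204 415 418; 208 415 418; 212 414 417; 216 412 417; 220 412 416; 224 411 415; 228 409 416; 232 408 415; 236 408 414; 240 407 413; 244 406 413; 248 405 412; 252 404 411; 256 400 410; 260 400 410; 264 407 407; 
hammer yaw -13.390450301693507 ctr [ 476.07187631 -265.40587299] ext -46.100941293063954 50.65963959961375
ctr in jig [-118.62583531    2.77201246] end x -164.93303493721328
grip pred [ 486.92611415 -270.40883421] x in jig head~ -12-?
schandle [332 209  10  37 309]
scblade [325 175  20  25 406]
h [527.4459685  -76.62360665] -177.99120877466373 ext 99.09008874103375
b [643.26010172 -71.3994109 ] 179.49859454878555 ext 68.38187410040368
sc yaw 2.582772825950992 dist 115.93190102727527
-49.03774597982017 50.188024496328296 78.79512232840035 146.79775146355064
pointer [[ 43.90996059 -88.20974963]
 [ 23.76051989 -94.76855641]]
```

```bash
cat >> h.py <<'E'
def T2(org,yaw):
    a=np.radians(yaw);return np.array(org),np.array([[np.cos(a),-np.sin(a)],[np.sin(a),np.cos(a)]])
tj,Rj=T2((591.8,-291.4),-11.34); tt,Rt=T2((534.5,252.6),-9.25)
from scipy.spatial.transform import Rotation as Ro
def togo(p,yaw):
    "tool-frame shift and turn (deg, about tool z) to reach TCP p with tool x at yaw"
    s=read_state();q=s["ee_rot"];R=Ro.from_quat([q[1],q[2],q[3],q[0]])
    W=Ro.from_euler("z",yaw,degrees=True)*Ro.from_quat([1,0,0,0]); rv=(R.inv()*W).as_rotvec(degrees=True)
    print("t",round(s["time_s"],2),"pos",np.round(s["tool_pos"],1),"shift",np.round(R.inv().apply(np.array(p)-s["tool_pos"]),1),"turn",rv.round(2),"F",np.round(s["ft_force"],1),"w",round(s["gripper_width"],1))
E
python3 - <<'E'
from h import *
c=dict(np.load("top0.npz"))
uv=[(412.5,228),(411.5,232),(411,236),(410,240),(409.5,244),(408.5,248),(407.5,252)]
print(((onz(c,uv,54)[:,:2]-tj)@Rj).round(1).tolist())
g=tj+Rj@[-85,1]; print(g)
togo([*g,120],-11.34)
E
```

```text
[[-67.7, 2.0], [-78.8, 2.6], [-89.5, 1.8], [-100.6, 2.4], [-111.4, 1.7], [-122.4, 2.2], [-133.4, 2.8]]
[ 508.65603271 -273.70591333]
t 0.1 pos [ 238.3 -495.   230.3] shift [339.6 -81.8 110.5] turn [-0.11  0.05 37.06] F [-0.4  0.  -0.4] w 85.5
```

```bash
python3 -m handwheel '[56,-14,12,0,0,0,50, 56,-14,12,0,0,0,50, 56,-14,12,0,0,0,50, 56,-14,12,0,0,0,50, 56,-14,12,0,0,0,50]' 60; python3 -m handwheel '[59,-12,10,0,0,0,50, 0,0,0,0,0,9.3,50, 0,0,0,0,0,9.3,50, 0,0,0,0,0,9.3,50, 0,0,0,0,0,9.2,50]'; python3 -m handwheel '[0,0,0,0,0,0,50,0,0,0,0,0,0,50]'
python3 - <<'E'
from h import *
togo([*(tj+Rj@[-85,2]),100],-11.34)
c=cap("side"); 
P=proj(c,[[*(tj+Rj@[x,2]),54] for x in(-60,-165)]);print(P)
x,y=P.mean(0).astype(int);save(c,"side1.png",5,(x-70,y-60,x+70,y+50))
print(x-70,y-60)
E
```

```text
time_s: 0.72
tool_pos: [461.4, -309.6, 170.5]
ee_rot: [-0.0, 0.975, 0.222, -0.0]
ft_force: [-0.4, -0.0, -0.1]
gripper_width: 42.7
grip_force: 0.0
time_s: 1.35
tool_pos: [508.1, -274.3, 160.6]
ee_rot: [-0.0, 0.995, -0.102, -0.001]
ft_force: [0.8, -0.4, -0.6]
gripper_width: 43.0
grip_force: 0.0
time_s: 1.6
tool_pos: [508.3, -274.4, 161.0]
ee_rot: [-0.0, 0.995, -0.098, -0.0]
ft_force: [-0.4, -0.6, -0.3]
gripper_width: 42.4
grip_force: 0.0
t 1.6 pos [ 508.3 -274.4  161. ] shift [ 0.3 -1.7 61. ] turn [-0.01  0.04  0.1 ] F [-0.4 -0.6 -0.3] w 42.4
[[292.94309076 162.7854034 ]
 [322.74378682 166.29582486]]
237 104
```

View pics/side1.png

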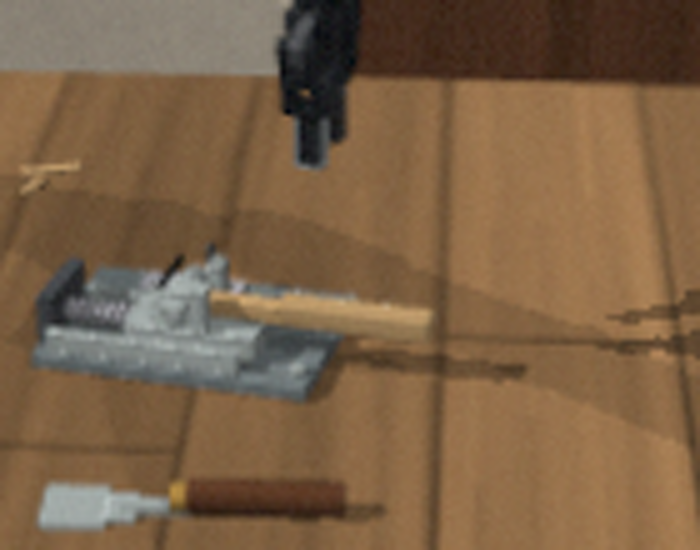

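The side crop shows the handle running (210,300)–(432,310), which agrees with the prediction. The gripper is above it and clear. Descending.

```bash
python3 -m handwheel '[0,-1.5,40,0,0,0,50, 0,0,40,0,0,0,50, 0,0,30,0,0,0,50, 0,0,18,0,0,0,50, 0,0,8,0,0,0,50]' 60; python3 -m handwheel '[0,0,0,0,0,0,20, 0,0,0,0,0,0,20, 0,0,0,0,0,0,0, 0,0,0,0,0,0,0, 0,0,0,0,0,0,0]' 90;python3 -m handwheel '[0,0,0,0,0,0,0, 0,0,0,0,0,0,0]'; python3 -c "
from h import *
togo([0,0,0],-11.34); c=cap('top');np.savez('top1.npz',**{k:np.array(v) for k,v in c.items()})"
```

```text
time_s: 2.28
tool_pos: [508.6, -273.0, 24.5]
ee_rot: [-0.0, 0.995, -0.099, -0.0]
ft_force: [0.2, -0.1, 0.6]
gripper_width: 42.6
grip_force: 0.0
time_s: 2.9
tool_pos: [509.4, -273.4, 26.1]
ee_rot: [0.0, 0.995, -0.099, 0.001]
ft_force: [0.1, 1.0, 1.5]
gripper_width: 20.7
grip_force: 88.1
time_s: 3.15
tool_pos: [509.4, -273.4, 26.0]
ee_rot: [0.0, 0.995, -0.099, 0.001]
ft_force: [-0.3, 0.7, 5.6]
gripper_width: 20.4
grip_force: 88.5
t 3.15 pos [ 509.4 -273.4   26. ] shift [-553.4 -167.5   25.1] turn [ 0.03 -0.08 -0.04] F [-0.3  0.7  5.6] w 20.4
```

```bash
for i in 1 2 3; do :; done; python3 -m handwheel '[0,0,-0.5,0,0,0,0, -1,0,0,0,0,0,0]' |grep -E "pos|force"; python3 -m handwheel '[-1,0,0,0,0,0,0]'|grep -E "pos|force"; python3 -m handwheel '[-1,0,0,0,0,0,0]'|grep -E "pos|force"; python3 -m handwheel '[-1,0,0,0,0,0,0]'|grep -E "pos|force"; python3 -m handwheel '[-1,0,0,0,0,0,0]'|grep -E "pos|force"; python3 -m handwheel '[-1,0,0,0,0,0,0]'|grep -E "pos|force";python3 -m handwheel '[-1,0,0,0,0,0,0]'|grep -E "pos|force"
```

```text
tool_pos: [508.3, -273.2, 26.0]
ft_force: [0.2, -1.1, 2.9]
grip_force: 88.3
tool_pos: [507.4, -273.0, 26.0]
ft_force: [0.9, -1.6, 2.2]
grip_force: 88.3
tool_pos: [506.5, -272.8, 26.0]
ft_force: [2.3, -1.3, 2.0]
grip_force: 88.2
tool_pos: [505.5, -272.6, 26.0]
ft_force: [2.2, -1.6, 2.2]
grip_force: 88.2
tool_pos: [504.5, -272.2, 26.0]
ft_force: [2.4, -1.3, 2.6]
grip_force: 88.2
tool_pos: [503.4, -271.8, 26.0]
ft_force: [3.1, -0.2, 3.0]
grip_force: 88.3
tool_pos: [502.4, -271.5, 26.0]
ft_force: [3.5, -0.7, 2.6]
grip_force: 88.2
```

```bash
python3 -m handwheel '[-1.5,0,0,0,0,0,0,-1.5,0,0,0,0,0,0]' |grep -E "pos|force"; python3 -m handwheel '[-1.5,0,0,0,0,0,0,-1.5,0,0,0,0,0,0]' |grep -E "pos|force";python3 -m handwheel '[-1.5,0,0,0,0,0,0,-1.5,0,0,0,0,0,0]' |grep -E "pos|force";python3 -m handwheel '[-1.5,0,0,0,0,0,0]' |grep -E "pos|force"
python3 - <<'E'
from h import *
c=cap("top"); c0=dict(np.load("top0.npz"))
A=np.hstack([cv2.resize(x["pixels"][180:235,380:466][:,:,::-1].copy(),None,fx=4.6,fy=7,interpolation=cv2.INTER_CUBIC) for x in(c0,c)])
cv2.imwrite("pics/ptr1.png",A);print(A.shape)
L=[[*(tj+Rj@[x,y]),32] for x,y in((43.9,-88.2),(23.8,-94.8))];print(proj(c,L))
E
```

```text
tool_pos: [499.7, -271.0, 26.0]
ft_force: [4.2, -0.6, 2.3]
grip_force: 88.2
tool_pos: [497.1, -270.5, 26.0]
ft_force: [6.6, -0.5, 0.5]
grip_force: 88.0
tool_pos: [494.8, -270.1, 26.1]
ft_force: [7.1, -2.0, -0.2]
grip_force: 87.8
tool_pos: [493.6, -269.9, 26.0]
ft_force: [7.5, -2.2, -0.9]
grip_force: 87.8
(385, 792, 3)
[[449.58321399 196.01940518]
 [450.59997273 203.60536266]]
```

View pics/ptr1.png

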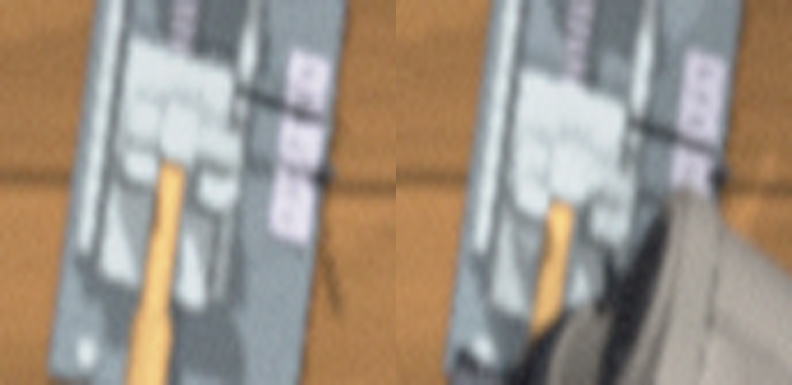

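Left panel: pointer (240,88)–(322,118), mark base at about (325,178). Right panel: pointer (632,122)–(712,150), mark at (718,178). The pointer has moved about 12–13 mm, so about 7 mm remain. I'll track the dark line with subpixel accuracy from here.

```bash
cat >> h.py <<'E'
def ptr(c,lo,hi):
    "pointer rows (subpixel) by columns 435..444, dark dip, as jig coords at z 32"
    g=cv2.cvtColor(np.asarray(c["pixels"]),cv2.COLOR_RGB2GRAY).astype(float);out=[]
    for u in range(435,446):
        j=g[lo:hi,u]; k=j.argmin(); w=slice(max(k-2,0),k+3); d=np.clip(j[w].max()-j[w],0,None); out.append((u,lo+(np.arange(len(j))[w]*d).sum()/d.sum()))
    return np.array(out),(onz(c,out,32)[:,:2]-tj)@Rj
E
python3 -m handwheel '[-1.5,0,0,0,0,0,0,-1.5,0,0,0,0,0,0]' |grep -E "pos|force"; python3 -m handwheel '[-1,0,0,0,0,0,0,-1,0,0,0,0,0,0,0,0,0,0,0,0,0]' |grep -E "pos|force"
python3 - <<'E'
from h import *
c0=dict(np.load("top0.npz"));c=cap("top");
a,A=ptr(c0,189,200);b,B=ptr(c,196,209)
print(A[:,0].round(1));print(B[:,0].round(1));print(a[:,1].round(1),b[:,1].round(1),"travel",np.median(A[:,0]-B[:,0]))
print(read_state()["ft_force"])
E
```

```text
tool_pos: [491.4, -269.5, 26.1]
ft_force: [8.7, -2.1, -3.1]
grip_force: 87.8
tool_pos: [489.8, -269.2, 26.1]
ft_force: [9.2, -1.6, -2.4]
grip_force: 87.8
[42.4 42.5 42.5 42.2 42.8 43.5 42.9 42.8 42.  41.9 42.3]
[26.2 25.8 25.8 25.5 25.9 26.1 25.9 25.5 25.5 25.5 25.4]
[193.3 193.5 193.7 194.  194.  194.  194.5 194.7 195.2 195.5 195.6] [199.2 199.6 199.8 200.1 200.2 200.4 200.7 201.  201.3 201.5 201.8] travel 16.788290491058277
[10.03100438 -2.98932386 -3.00789197]
```

```bash
python3 -m handwheel '[-1.2,0,0,0,0,0,0,-1.2,0,0,0,0,0,0,-0.9,0,0,0,0,0,0,0,0,0,0,0,0,0]' |grep -E "pos|force"
python3 - <<'E'
from h import *
c0=dict(np.load("top0.npz"));a,A=ptr(c0,189,200)
for i in(1,2):
    c=cap("top");b,B=ptr(c,197,209)
    print(B[:,0].round(1),b[:,1].round(1),"travel",np.median(A[:,0]-B[:,0]),np.mean(A[:,0]-B[:,0]))
print(read_state()["ft_force"])
save(c,"ptr2.png",10,(420,180,470,220))
E
```

```text
tool_pos: [487.4, -268.7, 26.2]
ft_force: [10.8, -2.1, -4.0]
grip_force: 87.9
[24.  23.4 23.4 22.7 23.4 23.7 23.4 23.2 22.7 22.8 23.1] [200.  200.5 200.7 201.2 201.1 201.3 201.6 201.9 202.3 202.5 202.6] travel 19.32908701528384 19.289314333710866
[23.9 23.4 23.2 22.8 23.6 23.5 23.4 23.  22.6 22.7 23. ] [200.  200.5 200.8 201.1 201.1 201.3 201.6 201.9 202.3 202.5 202.6] travel 19.371848498605328 19.337429280768507
[10.31506216 -3.53964168 -3.2850211 ]
```

View pics/ptr2.png

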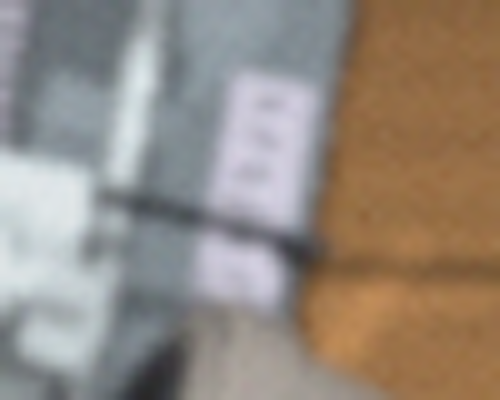

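The pointer (100,190)–(300,240) now runs into the mark post at (310,250). Measured travel is 19.3 mm. I'll add half a millimetre and hold.

```bash
python3 -m handwheel '[-0.6,0,0,0,0,0,0,0,0,0,0,0,0,0,0,0,0,0,0,0,0,0,0,0,0,0,0,0,0,0,0,0,0,0,0]' |grep -E "pos|force"
python3 - <<'E'
from h import *
c0=dict(np.load("top0.npz"));a,A=ptr(c0,189,200)
c=cap("top");b,B=ptr(c,197,209);print("travel",np.median(A[:,0]-B[:,0]),np.mean(A[:,0]-B[:,0]))
E
python3 -m handwheel '[0,0,0,0,0,0,0,0,0,0,0,0,0,0,0,0,0,0,0,0,0,0,0,0,0,0,0,0,0,0,0,0,0,0,0]' |grep -E "time|pos|force"; python3 -m handwheel '[0,0,0,0,0,0,0,0,0,0,0,0,0,0,0,0,0,0,0,0,0]' |grep -E "time|pos|force"
python3 -c "
from h import *
togo([509.4,-273.4,26],-11.34)"
```

```text
tool_pos: [487.0, -268.6, 26.2]
ft_force: [11.7, -3.0, -4.1]
grip_force: 87.9
travel 19.755536861603854 19.777055355435312
time_s: 7.7
tool_pos: [487.0, -268.6, 26.2]
ft_force: [11.3, -3.4, -4.0]
grip_force: 87.9
time_s: 8.07
tool_pos: [487.0, -268.7, 26.2]
ft_force: [11.3, -3.3, -4.0]
grip_force: 87.9
t 8.07 pos [ 487.  -268.7   26.2] shift [22.9  0.2  0.4] turn [ 0.07 -0.47  0.05] F [11.3 -3.3 -4. ] w 20.4
```

```bash
E5='x'; python3 -m handwheel '[1.5,0,0,0,0,0,0,1.5,0,0,0,0,0,0,1.5,0,0,0,0,0,0,1.5,0,0,0,0,0,0,1.5,0,0,0,0,0,0]' |grep -E "pos|ft"; python3 -m handwheel '[1.5,0,0,0,0,0,0,1.5,0,0,0,0,0,0,1.5,0,0,0,0,0,0,1.5,0,0,0,0,0,0,1.5,0,0,0,0,0,0]' |grep -E "pos|ft";  python3 -m handwheel '[1,0,0,0,0,0,0,1,0,0,0,0,0,0,1,0,0,0,0,0,0,1,0,0,0,0,0,0,1,0,0,0,0,0,0]' |grep -E "pos|ft";  python3 -m handwheel '[1,0,0,0,0,0,0,1,0,0,0,0,0,0,1,0,0,0,0,0,0,0,0,0,0,0,0,0]' |grep -E "pos|ft"
python3 - <<'E'
from h import *
c0=dict(np.load("top0.npz"));a,A=ptr(c0,189,200)
c=cap("top");b,B=ptr(c,189,202);print("travel",np.median(A[:,0]-B[:,0]),np.mean(A[:,0]-B[:,0]))
togo([509.4,-273.4,26],-11.34)
E
```

```text
tool_pos: [492.7, -269.8, 26.0]
ft_force: [7.5, -2.5, -1.5]
tool_pos: [498.4, -271.0, 26.0]
ft_force: [4.3, -0.6, 2.3]
tool_pos: [502.2, -271.7, 26.0]
ft_force: [2.3, -0.2, 5.3]
tool_pos: [504.6, -272.3, 25.9]
ft_force: [1.8, 0.1, 6.6]
travel 1.8109256258200261 1.9044064753692993
t 10.5 pos [ 504.6 -272.2   25.9] shift [ 4.9  0.2 -0.1] turn [-0.01  0.11 -0.05] F [ 2.  -0.   6.3] w 20.6
```

```bash
python3 -m handwheel '[0.8,0,0,0,0,0,0,0.8,0,0,0,0,0,0,0.8,0,0,0,0,0,0,0.8,0,0,0,0,0,0,0.8,0,0,0,0,0,0]' |grep -E "pos|ft";  python3 -m handwheel '[0.4,0,-0.4,0,0,0,0,0,0,-0.3,0,0,0,0]' |grep -E "pos|ft"
python3 - <<'E'
from h import *
c0=dict(np.load("top0.npz"));a,A=ptr(c0,189,200)
c=cap("top");b,B=ptr(c,189,200);print("travel",np.median(A[:,0]-B[:,0]),np.mean(A[:,0]-B[:,0]))
togo([509.4,-273.4,26],-11.34)
E
```

```text
tool_pos: [506.2, -272.5, 25.9]
ft_force: [-4.4, 2.1, 12.0]
tool_pos: [506.3, -272.5, 26.0]
ft_force: [-2.0, 0.6, 6.9]
travel 0.6510604104464974 1.062825115010248
t 11.43 pos [ 506.3 -272.5   26. ] shift [ 3.3  0.3 -0. ] turn [-0.06  0.41 -0.1 ] F [-3.   0.9  8.3] w 20.7
```

```bash
python3 -m handwheel '[0,0,-0.5,0,0,0,0,0,0,-0.5,0,0,0,0,0,0,0,0,0,0,0]' |grep -E "pos|ft"
cat > tr.py <<'E'
from h import *
c0=dict(np.load("top0.npz"));a,A=ptr(c0,189,200)
for i in(1,2): c=cap("top");b,B=ptr(c,189,200);print("travel",np.median(A[:,0]-B[:,0]),(a[:,1]-b[:,1]).round(1))
togo([509.4,-273.4,26],-11.34)
E
python3 tr.py
```

```text
tool_pos: [506.9, -272.6, 26.2]
ft_force: [-2.4, 0.4, 2.8]
travel 0.8589857251979467 [-0.3 -0.1 -0.1 -0.  -0.2 -0.4 -0.1 -0.5 -1.1 -1.  -0.9]
travel 0.6054840835645265 [-0.2 -0.1 -0.1 -0.  -0.2 -0.3 -0.1 -0.4 -1.  -1.  -0.9]
t 11.9 pos [ 507.9 -273.    26.4] shift [1.5 0.2 0.4] turn [-0.03  0.22 -0.08] F [-1.1 -0.5  1.1] w 20.6
```

```bash
python3 -m handwheel '[0,0,-0.5,0,0,0,0,0,0,-0.5,0,0,0,0,0,0,0,0,0,0,0]' |grep -E "pos|ft"; python3 tr.py; python3 -m handwheel '[0,0,-1,0,0,0,0,0,0,-1,0,0,0,0,0,0,0,0,0,0,0]' |grep -E "pos|ft"; python3 tr.py
```

```text
tool_pos: [509.8, -273.2, 28.2]
ft_force: [0.8, -0.2, -1.8]
travel 0.5351051370280686 [-0.2 -0.2 -0.1 -0.1 -0.2 -0.3 -0.1 -0.7 -1.2 -1.  -0.9]
travel 0.7238600248620699 [-0.3 -0.1 -0.  -0.1 -0.3 -0.3 -0.2 -0.6 -1.2 -1.  -0.9]
t 12.38 pos [ 509.8 -273.2   28.3] shift [-0.3  0.3  2.3] turn [-0.    0.01 -0.04] F [-1.3 -0.3 -1.6] w 20.4
tool_pos: [509.9, -273.4, 30.7]
ft_force: [0.3, -0.2, -2.3]
travel 0.5243918121667122 [-0.2 -0.1 -0.1 -0.1 -0.2 -0.3 -0.1 -0.5 -1.1 -1.  -1. ]
travel 0.6203997243253028 [-0.2 -0.1 -0.1 -0.1 -0.2 -0.3 -0.1 -0.6 -1.1 -1.  -0.9]
t 12.85 pos [ 509.8 -273.3   30.5] shift [-0.4  0.1  4.5] turn [ 0.   -0.   -0.04] F [-0.5  0.3 -1.6] w 20.9
```

```bash
python3 -m handwheel '[0,0,-10,0,0,0,0,0,0,-20,0,0,0,0,0,0,-30,0,0,0,0,0,0,-25,0,0,0,0,0,0,0,0,0,0,0]' |grep -E "pos|ft|grip_f"
python3 - <<'E'
from h import *
p=np.array([*(tt+Rt@[-31.5,0]),110]);print(p);togo(p,-9.25)
s=read_state();print((np.array(s["tool_pos"][:2])-tj)@Rj)
c=cap("top");np.savez("top2.npz",**{k:np.array(v) for k,v in c.items()})
hsv=cv2.cvtColor(c["pixels"],cv2.COLOR_RGB2HSV).astype(int);
E
```

```text
tool_pos: [511.9, -274.3, 118.5]
ft_force: [0.7, -0.3, -2.5]
grip_force: 88.3
[503.40961445 257.66339082 110.        ]
t 13.47 pos [ 511.9 -274.3  118.5] shift [-113.4 -519.9    6.8] turn [ 0.11 -0.37 -2.13] F [ 0.7 -0.3 -2.5] w 20.6
[-81.68836192   1.02804848]
```

```bash
python3 -m handwheel '[-4,-15,0,0,0,0,0,-7,-30,0,0,0,0,0,-8,-38,0,0,0,0,0,-9,-40,0,0,0,0,0,-9,-40,0,0,0,0,0]' |grep -E "pos|ft"; python3 -m handwheel '[-9,-40,0,0,0,0,0,-9,-40,0,0,0,0,0,-9,-40,0,0,0,0,0,-9,-40,0,0,0,-1,0,-9,-40,0,0,0,-1.1,0]' |grep -E "pos|ft"; python3 -m handwheel '[-9,-40,0,0,0,0,0,-8,-40,0,0,0,0,0,-7,-40,0,0,0,0,0,-3,-22,0,0,0,0,0,-2,-10,0,0,0,0,0]' |grep -E "pos|ft"; python3 -m handwheel '[0,0,0,0,0,0,0,0,0,0,0,0,0,0]' |grep -E "time|ft"
python3 - <<'E'
from h import *
p=np.array([*(tt+Rt@[-31.5,0]),110]);togo(p,-9.25)
c=cap("top");s=cap("side")
box=(145,150,305,285);A=c["pixels"][150:285,150:280][:,:,::-1]
B=s["pixels"][190:325,200:350][:,:,::-1]
cv2.imwrite("pics/tr1.png",np.hstack([cv2.resize(x.copy(),None,fx=2.8,fy=4.0,interpolation=cv2.INTER_CUBIC) for x in(A,B)]))
np.savez("top3.npz",**{k:np.array(v) for k,v in c.items()})
q=read_state()["tool_pos"]
for n,cc in(("top",c),("side",s)):
    print(n,proj(cc,[[*(q[:2]+Rt@[x,y]),q[2]+19+z] for x,y,z in((96.5,32,10),(96.5,-32,10),(96.5,0,-10))]).round(1).tolist())
E
```

```text
tool_pos: [504.1, -103.1, 114.0]
ft_force: [0.7, -0.1, -1.9]
tool_pos: [498.2, 101.1, 114.1]
ft_force: [0.5, 0.3, -1.3]
tool_pos: [493.7, 255.8, 114.1]
ft_force: [-0.4, -1.0, -2.0]
time_s: 15.65
ft_force: [-0.6, -0.5, -1.9]
t 15.65 pos [496.2 251.6 115. ] shift [ 6.1 -7.2  5. ] turn [ 0.1   0.03 -0.15] F [-0.6 -0.5 -1.9] w 20.6
top [[204.1, 193.0], [229.1, 197.5], [217.8, 196.3]]
side [[251.1, 225.3], [258.6, 212.2], [255.2, 225.3]]
```

View pics/tr1.png

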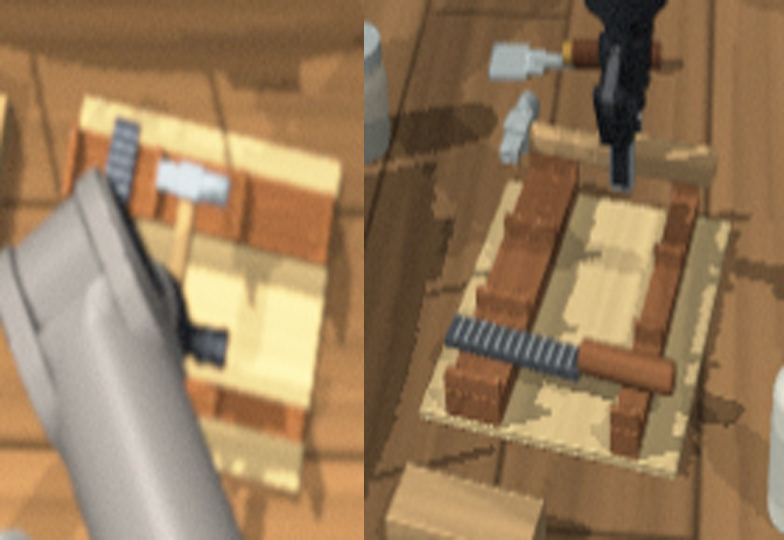

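The left panel shows the head at about (157–230, 162–205), centre (193,183), against a prediction of (186,181). The right panel shows the head at (519,128) and the butt at (713,168). I'll triangulate the head and butt from both views to find the hammer's tilt and yaw.

Run:
```python
from h import *
c=cap("top");s=cap("side")
def cent(c,box,f):
    x0,y0,x1,y1=box;h=cv2.cvtColor(c["pixels"],cv2.COLOR_RGB2HSV).astype(int)[y0:y1,x0:x1]
    m=f(h[...,0],h[...,1],h[...,2]).astype(np.uint8);n,l,st,ce=cv2.connectedComponentsWithStats(m);k=1+np.argmax(st[1:,4]);print(st[k],ce[k]+[x0,y0]);return ce[k]+[x0,y0]
gr=lambda H,S,V:(S<70)&(V>110)
a=cent(c,(200,185,235,205),gr); b=cent(s,(245,208,262,232),gr)
def tri(a,b):
    o1,d1=ray(c,[a]);o2,d2=ray(s,[b]);d1=d1[0];d2=d2[0]
    k=np.linalg.lstsq(np.c_[d1,-d2],o2-o1,rcond=None)[0];p,q=o1+k[0]*d1,o2+k[1]*d2;return (p+q)/2,np.linalg.norm(p-q)
P,g=tri(a,b);t=read_state();q=np.array(t["tool_pos"]);print("head",P,"gap",g);
D=P-q;print("rel tray axes",Rt.T@D[:2],"z rel grasp",D[2]-19)
# butt: side view only; crop (713,168),(712,185)-> px, predicted level butt
up=lambda x,y:((x-364)/2.8+200,y/4+190)
print("butt seen",up(714,166),"pred level",proj(s,[[*(q[:2]+Rt@[-83.5,0]),q[2]+19]]), "pred pitched 3deg head down",proj(s,[[*(q[:2]+Rt@[-83.5,0]),q[2]+19+4.4]]))
```

```text
[  6   4  26  13 221] [218.28054299 195.10859729]
[  3   4  14  19 136] [254.05882353 221.47794118]
head [594.18043084 233.57273895 133.97231796] gap 1.127130978346773
rel tray axes [99.35659627 -2.70658525] z rel grasp -0.5542640780567183
butt seen (325.0, 231.5) pred level [[325.74516059 231.12091621]] pred pitched 3deg head down [[325.80459471 229.60831868]]
```

Run:
```python
from h import *
togo([*(tt+Rt@[-33,1]),32],-8.2)
```

```text
t 15.85 pos [496.6 252.2 115.5] shift [ 4.4 -7.5 83.5] turn [ 0.03 -0.01 -1.2 ] F [-0.1 -0.3 -1.7] w 20.4
```

```bash
python3 -m handwheel '[4.4,-7.5,10,0,0,-1.2,0, 0,0,25,0,0,0,0, 0,0,25,0,0,0,0, 0,0,15,0,0,0,0, 0,0,8,0,0,0,0]' |grep -E "pos|ft"; python3 -m handwheel '[0,0,3,0,0,0,0,0,0,2,0,0,0,0,0,0,0,0,0,0,0]' |grep -E "pos|ft"; python3 -m handwheel '[0,0,1.5,0,0,0,0,0,0,1,0,0,0,0,0,0,0,0,0,0,0]' |grep -E "pos|ft"; python3 -c "
from h import *
togo([*(tt+Rt@[-33,1]),20],-8.2)"
```

```text
tool_pos: [501.5, 260.1, 31.3]
ft_force: [-0.3, 0.1, -1.5]
tool_pos: [502.2, 260.4, 28.0]
ft_force: [-0.4, -0.8, -1.8]
tool_pos: [501.7, 260.1, 24.9]
ft_force: [-0.1, -0.3, -1.5]
t 17.23 pos [501.7 260.1  24.9] shift [0.6 1.1 4.9] turn [0.01 0.01 0.12] F [-0.1 -0.3 -1.5] w 20.8
```

```bash
python3 -m handwheel '[0,1,1.5,0,0,0,0,0,0,1.5,0,0,0,0,0,0,0,0,0,0,0]' |grep -E "pos|ft"; python3 -m handwheel '[0,0,1,0,0,0,0,0,0,0,0,0,0,0]' |grep -E "pos|ft";python3 -m handwheel '[0,0,0.7,0,0,0,0,0,0,0,0,0,0,0]' |grep -E "pos|ft"; python3 -m handwheel '[0,0,0.7,0,0,0,0,0,0,0,0,0,0,0]' |grep -E "pos|ft"
```

```text
tool_pos: [501.5, 259.0, 21.8]
ft_force: [0.1, 1.3, -1.2]
tool_pos: [501.5, 259.2, 20.9]
ft_force: [1.2, 0.2, -1.8]
tool_pos: [501.7, 259.2, 20.4]
ft_force: [-0.2, -0.4, -1.1]
tool_pos: [501.7, 259.2, 20.1]
ft_force: [-1.9, -0.6, 2.8]
```

```bash
python3 -m handwheel '[0,0,0.3,0,0,0,0,0,0,0,0,0,0,0]' 20|grep -E "pos|ft|grip"; python3 -m handwheel '[0,0,0,0,0,0,28,0,0,0,0,0,0,30,0,0,0,0,0,0,40,0,0,0,0,0,0,48,0,0,0,0,0,0,48]' |grep -E "pos|ft|grip"; python3 -m handwheel '[0,0,-15,0,0,0,48,0,0,-30,0,0,0,48,0,0,-40,0,0,0,48,0,0,-40,0,0,0,48,0,-50,0,0,0,0,48]' |grep -E "pos|ft|grip"
python3 - <<'E'
from h import *
togo([527.4+30,-75.5,80],2.58)
E
```

```text
tool_pos: [501.7, 259.2, 20.1]
ft_force: [-3.2, -0.7, 5.7]
gripper_width: 20.8
grip_force: 89.3
tool_pos: [501.6, 259.1, 19.2]
ft_force: [-0.1, -0.1, -0.8]
gripper_width: 41.2
grip_force: 0.0
tool_pos: [513.7, 305.4, 150.2]
ft_force: [0.8, 0.9, -0.6]
gripper_width: 41.0
grip_force: 0.0
t 19.85 pos [513.7 305.4 150.2] shift [ 99.4 370.3  70.4] turn [ -0.07  -0.59 -11.17] F [ 0.8  0.9 -0.6] w 41.0
```

```bash
python3 -m handwheel '[11,30,0,0,0,0,48,12,45,0,0,0,0,48,12,48,0,0,0,0,48,12,48,0,0,0,0,48,12,48,5,0,0,0,48]' |grep pos; python3 -m handwheel '[12,48,10,0,0,0,48,12,45,10,0,0,0,48,11,38,10,0,0,0,48,7,20,10,0,0,-5.6,48,0,0,0,0,0,-5.6,48]'|grep pos;  python3 -m handwheel '[0,0,0,0,0,0,48,0,0,0,0,0,0,48]' |grep -E "pos|ft"
python3 - <<'E'
from h import *
c=cap("top");s=cap("side")
togo([559.4,-75.2,60],2.58)
A=c["pixels"][150:285,150:280][:,:,::-1];B=s["pixels"][190:325,200:350][:,:,::-1]
cv2.imwrite("pics/tr2.png",np.hstack([cv2.resize(x.copy(),None,fx=2.8,fy=4.0,interpolation=cv2.INTER_CUBIC) for x in(A,B)]))
# scraper handle axis from side view: project predicted ends
print("pred side",proj(s,[[527.4-50,-78.8,11],[527.4+50,-74.4,11]]).round(1).tolist())
h=cv2.cvtColor(s["pixels"],cv2.COLOR_RGB2HSV).astype(int)[192:215,270:320]
m=((h[...,2]<120)&(h[...,1]>120)).astype(np.uint8);n,l,st,ce=cv2.connectedComponentsWithStats(m);k=1+np.argmax(st[1:,4]);print(st[k]+[270,192,0,0,0],ce[k]+[270,192])
E
```

```text
tool_pos: [537.1, 82.2, 141.0]
tool_pos: [556.3, -75.4, 99.4]
tool_pos: [557.0, -71.3, 100.1]
ft_force: [0.5, -0.8, -0.3]
t 21.45 pos [556.9 -71.3  99.8] shift [ 2.3  4.1 39.8] turn [ 0.   -0.05  0.55] F [-0.2  0.8 -0.1] w 41.3
pred side [[306.2, 203.1], [274.4, 202.7]]
[271 199  43  16 314] [291.79936306 203.82165605]
```

View pics/tr2.png

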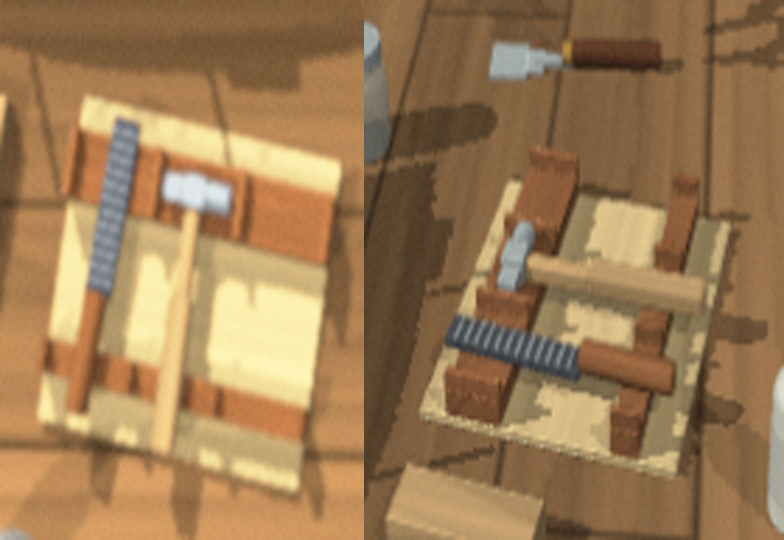

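The hammer lies across both crosspieces in the middle bay, head at (197,192), with the rasp undisturbed. The scraper handle is at (572–660, 54) on the right, as predicted. Next, the scraper grasp.

```bash
python3 -m handwheel '[2.3,4,30,0,0,0.5,48, 0,0,30,0,0,0,48, 0,0,20,0,0,0,48, 0,0,11,0,0,0,48, 0,0,5,0,0,0,48]' 50 |grep -E "pos|ft"; python3 -m handwheel '[0,0,0,0,0,0,22, 0,0,0,0,0,0,10, 0,0,0,0,0,0,0, 0,0,0,0,0,0,0]' |grep -E "pos|ft|grip"
```

```text
tool_pos: [559.2, -75.5, 3.1]
ft_force: [0.2, 1.0, 0.6]
tool_pos: [559.7, -75.8, 3.9]
ft_force: [-0.6, -0.4, 2.5]
gripper_width: 20.8
grip_force: 51.7
```

```bash
python3 -m handwheel '[0,0,-5,0,0,0,0,0,0,-20,0,0,0,0,0,0,-35,0,0,0,0,0,0,-30,0,0,0,0,0,0,-10,0,0,0,0]' |grep -E "pos|ft|grip"; python3 -c "
from h import *
togo([*(tt+Rt@[-18,-84]),100],-9.25)"
```

```text
tool_pos: [560.5, -75.9, 105.4]
ft_force: [-0.4, -0.0, -0.9]
gripper_width: 20.7
grip_force: 51.4
t 23.2 pos [560.5 -75.9 105.4] shift [ -45.8 -250.8    5. ] turn [ 0.02 -0.22 11.87] F [-0.4 -0.  -0.9] w 20.7
```

```bash
python3 -m handwheel '[-4,-20,0,0,0,0,0,-7,-36,0,0,0,0,0,-7,-40,0,0,0,0,0,-7,-40,0,0,0,0,0,-7,-40,0,0,0,0,0]' |grep -E "pos"; python3 -m handwheel '[-6,-40,0,0,0,0,0,-5,-24,0,0,0,0,0,-3,-11,0,0,0,6,0,0,0,0,0,0,6,0,0,0,0,0,0,0,0]' |grep -E "pos"; python3 -m handwheel '[0,0,0,0,0,0,0]' |grep -E "time|ft"
python3 - <<'E'
from h import *
togo([*(tt+Rt@[-18,-84]),40],-9.25)
c=cap("top");s=cap("side")
def cent(c,box,f):
    x0,y0,x1,y1=box;h=cv2.cvtColor(c["pixels"],cv2.COLOR_RGB2HSV).astype(int)[y0:y1,x0:x1]
    m=f(h[...,0],h[...,1],h[...,2]).astype(np.uint8);n,l,st,ce=cv2.connectedComponentsWithStats(m);k=1+np.argmax(st[1:,4]);print(st[k]+[x0,y0,0,0,0],ce[k]+[x0,y0]);return ce[k]+[x0,y0]
q=np.array(read_state()["tool_pos"]);P=np.array([*(q[:2]+Rt@[89,0]),q[2]+0]);a,b=proj(c,P)[0],proj(s,P)[0];print(a,b)
gr=lambda H,S,V:(S<70)&(V>120)
bx=lambda p,r:[int(p[0]-r),int(p[1]-r),int(p[0]+r),int(p[1]+r)]
a=cent(c,bx(a,18),gr);b=cent(s,bx(b,16),gr)
o1,d1=ray(c,[a]);o2,d2=ray(s,[b]);d1=d1[0];d2=d2[0]
k=np.linalg.lstsq(np.c_[d1,-d2],o2-o1,rcond=None)[0];p,qq=o1+k[0]*d1,o2+k[1]*d2;D=(p+qq)/2-q
print("blade rel tray",Rt.T@D[:2],"z rel",D[2],"gap",np.linalg.norm(p-qq))
A=c["pixels"][150:285,150:280][:,:,::-1];B=s["pixels"][170:305,200:350][:,:,::-1]
cv2.imwrite("pics/tr3.png",np.hstack([cv2.resize(x.copy(),None,fx=2.8,fy=4.0,interpolation=cv2.INTER_CUBIC) for x in(A,B)]))
E
```

```text
tool_pos: [516.2, 101.4, 101.3]
tool_pos: [499.3, 174.0, 101.5]
time_s: 24.58
ft_force: [0.0, -0.4, -1.1]
t 24.57 pos [500.5 173.1 102.3] shift [ 2.9  0.1 62.3] turn [ 0.05  0.12 -0.01] F [ 0.  -0.4 -1.1] w 20.8
[248.95754586 199.03340971] [260.46466528 216.50447329]
[230 188  31  29 660] [244.13181818 202.02272727]
[250 211  26  13 242] [262.17768595 217.61570248]
blade rel tray [79.8330683  10.57418741] z rel 4.055106431401953 gap 2.2357538705244657
```

View pics/tr3.png

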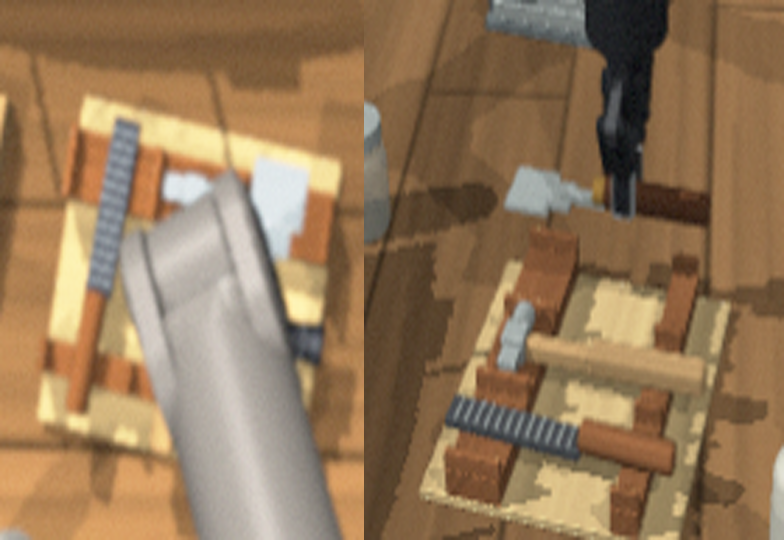

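The top panel shows the blade edge corners at (255,158) and (308,168). The side panel shows the blade at (535,190), the handle end at (708,208) and the tool level. I'll check the edge midpoint and the handle end against prediction.

Run:
```python
from h import *
c=cap("top");s=cap("side")
q=np.array(read_state()["tool_pos"])
e=np.array([(255+308)/2/2.8+150,163/4+150])
for z in(100,106): print("edge rel tray",Rt.T@(onz(c,[e],z)[0,:2]-q[:2]))
sd=lambda x,y:((x-364)/2.8+200,y/4+170)
pr=lambda x,z:proj(s,[[*(q[:2]+Rt@[x,0]),q[2]-3.9+z]])[0].round(1)
print("blade centre seen",sd(533,191),"pred z2/z11",pr(89,2),pr(89,11),"butt seen",sd(708,206),"pred",pr(-82,11))
togo([*(tt+Rt@[-18,-84]),45],-9.25)
```

```text
edge rel tray [110.83172515   0.41107329]
edge rel tray [110.05915488  -0.22664152]
blade centre seen (260.3571428571429, 217.75) pred z2/z11 [260.3 217. ] [260.2 214.1] butt seen (322.8571428571429, 221.5) pred [323.5 222. ]
t 24.77 pos [501.6 172.7 103.1] shift [ 1.7 -0.1 58.1] turn [ 0.01  0.02 -0.13] F [ 0.5  0.4 -1. ] w 21.0
```

```bash
python3 -m handwheel '[1.7,0,10,0,0,0,0,0,0,22,0,0,0,0,0,0,18,0,0,0,0,0,0,10,0,0,0,0,0,0,5,0,0,0,0]' |grep -E "pos|ft"; python3 -m handwheel '[0,0,2,0,0,0,0,0,0,1,0,0,0,0,0,0,0,0,0,0,0]' |grep -E "pos|ft"; python3 -m handwheel '[0,0,0.8,0,0,0,0,0,0,0,0,0,0,0]' |grep -E "pos|ft";python3 -m handwheel '[0,0,0.7,0,0,0,0,0,0,0,0,0,0,0]' |grep -E "pos|ft"
```

```text
tool_pos: [503.2, 172.4, 37.5]
ft_force: [0.7, -0.7, -0.4]
tool_pos: [503.8, 172.7, 35.7]
ft_force: [0.5, -0.7, -1.3]
tool_pos: [503.4, 172.6, 34.6]
ft_force: [-0.4, 0.3, -0.5]
tool_pos: [503.3, 172.6, 33.7]
ft_force: [0.4, -1.4, -2.4]
```

```bash
python3 -m handwheel '[0,0,0.8,0,0,0,0,0,0,0,0,0,0,0]' |grep -E "pos|ft"; python3 -m handwheel '[0,0,0.7,0,0,0,0,0,0,0,0,0,0,0]' |grep -E "pos|ft";python3 -m handwheel '[0,0,0.5,0,0,0,0,0,0,0,0,0,0,0]' |grep -E "pos|ft"
```

```text
tool_pos: [503.3, 172.5, 32.9]
ft_force: [0.5, -0.5, -1.7]
tool_pos: [503.3, 172.6, 32.2]
ft_force: [-0.4, -0.1, -1.0]
tool_pos: [503.5, 172.6, 32.0]
ft_force: [-1.1, 0.2, 1.3]
```

```bash
python3 -m handwheel '[0,0,0.4,0,0,0,0,0,0,0,0,0,0,0]'|grep -E "pos|ft"; python3 -m handwheel '[0,0,0,0,0,0,28,0,0,0,0,0,0,30,0,0,0,0,0,0,40,0,0,0,0,0,0,48,0,0,0,0,0,0,48]' |grep -E "pos|ft|grip"; python3 -m handwheel '[0,0,-15,0,0,0,48,0,0,-30,0,0,0,48,0,0,-40,0,0,0,48,0,0,-40,0,0,0,48,0,0,-20,0,0,0,48]' |grep -E "pos"; python3 -m handwheel '[-10,50,-10,0,0,0,48,-10,55,0,0,0,0,48,-10,55,0,0,0,0,48,-10,55,0,0,0,0,48,-10,50,0,0,0,0,48]' |grep -E "pos"; python3 -m handwheel '[0,50,0,0,0,0,48,0,40,0,0,0,0,48,0,0,0,0,0,0,48]' |grep -E "time|pos"
python3 - <<'E'
from h import *
c=cap("top");s=cap("side")
A=c["pixels"][150:285,150:280][:,:,::-1];B=s["pixels"][170:305,200:350][:,:,::-1]
cv2.imwrite("pics/tr4.png",np.hstack([cv2.resize(x.copy(),None,fx=2.8,fy=4.0,interpolation=cv2.INTER_CUBIC) for x in(A,B)]))
c0=dict(np.load("top0.npz"));a,A=ptr(c0,189,200);b,B=ptr(c,189,200);print("carriage travel",np.median(A[:,0]-B[:,0]),(a[:,1]-b[:,1]).round(1))
E
```

```text
tool_pos: [503.4, 172.6, 31.9]
ft_force: [-1.5, -0.6, 5.7]
tool_pos: [503.4, 172.6, 31.3]
ft_force: [-0.5, -0.0, 0.4]
gripper_width: 41.0
grip_force: 0.0
tool_pos: [504.9, 173.3, 180.4]
tool_pos: [410.3, -82.6, 187.7]
time_s: 29.52
tool_pos: [395.4, -173.3, 187.6]
carriage travel 0.3685499393822482 [-0.2 -0.1 -0.1 -0.  -0.2 -0.4 -0.1 -0.1 -0.2 -0.1 -0.1]
```

View pics/tr4.png

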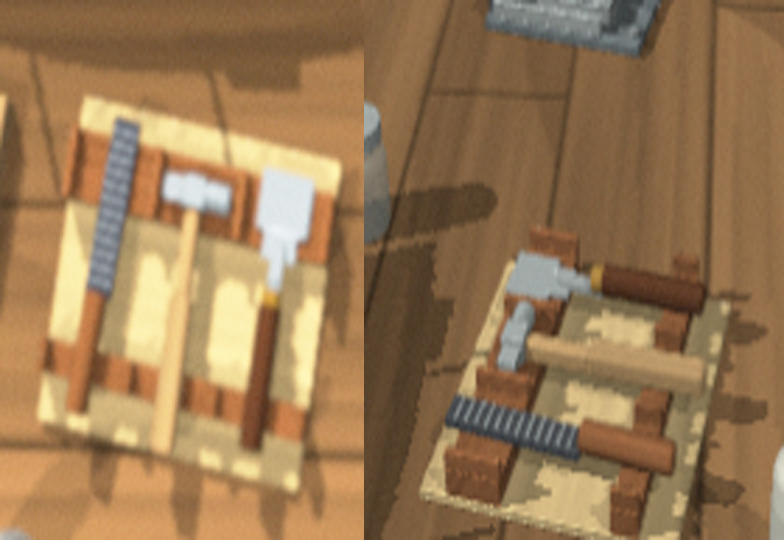

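The rasp is at (112,205), the hammer head at (197,192) and the scraper blade at (285,200). All three are parallel, each lies across both crosspieces, and the puller is home within the 0.4 mm I can measure. Handing in.

```bash
python3 -c "
from h import *
print(order.finish_job())"
```

```text
the job is handed in; nothing more can be done
None
```

I handed the job in at about 30 s: I pulled the hammer to the mark (about 19.8 mm travel, 11.7 N), held it for just over a second and eased the puller home, then laid the hammer in the middle bay and the scraper in the end bay, both pointing the same way as the rasp.

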